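# Pass a bearing through the go gauge

## Task

Check the bearing with the orange plug: push it with your fingertips, flat on the bench and steadily, through the gap between the two blue gauge jaws, going in from the side away from the green field, until the whole bearing lies on the green field, then let go of it. Do not lift, tip or knock it, and leave the bearing with the white plug and all the other things where they are.

Things in the scene. Friction and masses are not known exactly. Their poses are not given: they have to be found in the camera images.
- bearing_orange: ball bearing to be pushed: a loose steel disc lying flat on the bench, 85 mm across, 19 mm high, about 0.3 to 0.55 kg, its bore closed by an orange plastic plug (45 mm across, standing 2.5 mm proud of the face). Origin at the centre of its underside, z up; it is round, so its yaw means nothing. It starts 0.1 m or more outside the gauge's entry side (gauge -x side).
- gauge: go gauge fixed to the bench: two blue jaws with steel inner faces, each 60 mm long (along gauge x), 40 mm wide and 28 mm high, standing 90 mm apart (inner faces at gauge y = +45 and -45 mm, outer faces at +85 and -85 mm; ends at gauge x = -30 and +30 mm). Origin on the bench midway between the jaws. Gauge +x runs along the gap from the entry side to the green field; z up. The bench between the jaws is bare and level.
- field (a point): centre of the green field printed flat on the bench (no thickness to speak of), 140 mm along gauge x by 130 mm along gauge y, 115 mm from the gauge's origin along its +x; its near edge is 15 mm past the jaws.
- bearing_white: another bearing of the same size (85 mm across, 19 mm high, loose) with a white plug, to be left alone. Origin at the centre of its underside. It lies beside the orange one, at least 0.14 m centre to centre; the two may be swapped.
- gear: loose dark steel gear, 75 mm across, 45 mm high, lying flat; origin at the centre of its underside; leave alone
- jar: loose white grease jar with yellow cap, 60 mm across, 75 mm high; origin at the centre of its underside; leave alone
- tape: loose cardboard tape core, 100 mm across, 45 mm high; origin at the centre of its underside; leave alone
- bushing: loose brass bushing, 36 mm across, 35 mm high, standing upright; origin at the centre of its underside; leave alone
- screwdriver: loose screwdriver lying on the bench; origin on the bench at its middle; leave alone
Things that resemble listed ones, but are neither listed nor needed, are in the scene too. Leave any purple or turquoise look-alike of the bearing_orange alone.

How it is judged (in metres and radians):
On the way:
1. the orange-plug bearing is between the two jaws, flat on the bench (x of bearing_orange in the frame of gauge between -0.03 and 0.03 m and y of bearing_orange in the frame of gauge between -0.008 and 0.008 m and height (world z) of bearing_orange below 0.006 m), for 0.05 s.
At the end, for the whole second after the job is handed in: The orange-plug bearing lies flat and at rest wholly on the green field: its centre within 30 mm of the field's centre along the gap's direction and 25 mm across it (the edge may overhang by 2.5 mm) (x of bearing_orange in the frame of gauge between 0.085 and 0.145 m and y of bearing_orange in the frame of gauge between -0.025 and 0.025 m and height (world z) of bearing_orange below 0.004 m and angle between bearing_orange's own z axis and vertical below 0.05 rad and linear speed of bearing_orange below 0.01 m/s); the robot touches nothing.
It fails at once if the bearing is lifted (8 mm) or tipped (0.15 rad) (height (world z) of bearing_orange above 0.008 m or angle between bearing_orange's own z axis and vertical above 0.15 rad).
It fails at once if the bearing is knocked or shot along (faster than 0.4 m/s) (linear speed of bearing_orange above 0.4 m/s).
It fails at once if the white-plug bearing is moved by 15 mm (distance of bearing_white from where it was at the start of the episode above 0.015 m).
It fails at once if a bystander is moved by 20 mm (distance of any of gear, jar, tape, bushing, screwdriver from where it was at the start of the episode above 0.02 m).
It also fails if it takes over 51 s, if anything falls off the work surface, if the arm or the gripper's body presses on something with over 40 N, if the wrist force passes 120 N, or if a joint passes its speed limit or range.

## Robot

A 7-joint arm with a two-finger parallel gripper is mounted at the origin on the work surface. World frame = base frame: x ahead of the robot, y to its left, z up, the work surface at z = 0. Lengths are in mm, angles in rad, forces in N, time in s.
With the tool pointing down it reaches from about 425 to 1025 mm from the base axis. Payload 9.4 kg.
Tool frame: the origin (TCP) lies at the very end of the fingers, on their centre line; the grasp point (between the pads) lies 19 mm behind it; z points along the fingers, x is the direction in which the jaws open and shut, and the axes are right-handed (so a half turn about z gives the same grasp; the last joint's range is limited). The gripper opens to 85 mm and grips with 20 to 120 N. Pads are 22 mm wide; open, the fingers measure 114 mm over their backs; the gripper's body (76 mm by 85 mm) begins 54 mm behind the grasp point. The pads swing forward as they close: fully open they stand 13 mm farther back than shut.
Start: joints at [-1.366, 0.599, -0.003, 1.599, 0.002, 0.943, -0.08], TCP at [201.616, 696.402, 231.275] pointing down, gripper open.
Joint ranges: [-2.57, 2.57], [-0.35, 1.97], [-1.29, 1.29], [0.11, 2.56], [-1.05, 4.19], [0.11, 1.86], [-2.63, 2.63]. Speed limits (rad/s): [2.22, 2.22, 3.01, 3.01, 3.14, 3.14, 3.14].

## Interface

Orientations are given as a 3x3 rotation matrix whose columns are the frame's x, y, z axes.
In Python, from bench import manip, telemetry, optics gives the robot as it stands. The module is installed in compiled form; this text tells all that it offers. Calls block until the motion is done:
- manip.movep(position, orientation): joint-space move of the TCP to a pose.
- manip.move_straight(position, attitude=None, max_speed=150, f_stop=None): straight line of the TCP; attitude=None keeps the orientation; max_speed is the mean speed in mm/s. With f_stop (N) it stops when the force on the tool has changed by that much, and returns True; else False.
- manip.move_j(angles): joint-space move.
- manip.command_gripper(opening, grip_force=None): finger opening in mm; grip_force is the grip in N (None keeps the last); returns when the fingers have stopped.
- manip.sleep(seconds).
- manip.solve_ik(position, orientation): joint angles nearest the present ones, or None.
- telemetry.read_state(): the state.
- optics.read_camera(name): name is "scene" or "side" or "wrist"; returns a dict with "pixels" (400x640x3 uint8, blue, green, red), "vfov" (degrees; the focal length in pixels is half the picture's height over the tangent of half this angle, whatever the lens; pixels are square), "cx", "cy" (the principal point, pixels), "D" ([k1, k2, p1, p2, k3] as OpenCV has them; the pictures are not rectified), "pose" (4x4, takes a point from camera to world coordinates). Camera axes: x right, y down, z forward; pixel columns grow to the right and rows downward; lengths in mm; the calibration is good to about 2 mm. A picture is of the moment at which its call begins. There is no depth.
A pose or a line that the arm cannot do raises manip.MotionError and nothing moves.
- manip.close_job(): hands the job in, once; it reports no verdict.
The state is a dict: "t": time; "q": joint angles; "qvel": joint speeds; "joint_efforts": joint torques, N m; "tcp_pos": TCP position; "ee_rot": TCP orientation; "ft_force": force on the tool from outside, world axes, zero at the start; "moment": the same for the moment, N m; "opening": finger opening in mm.
Only numpy, scipy, OpenCV 4.12 (cv2) and the standard library are available. Lean on these libraries where they do the work, as an engineer would, in place of code of your own. Each camera call takes 0.05 s, during which the arm holds its last target. There are 200 camera calls.

## Working session

There is one attempt and no reset: what is moved stays moved. The work goes in short steps, each a Python script; the robot and the scene stay as the last script left them, time stands still between calls to the robot, and variables do not carry over. Pictures are saved under pics/ and viewed, about 8 in all and at most 12, crops included, and the job is handed in when it is done.

```bash
mkdir -p pics
cat > h.py <<'E'
import numpy as np, cv2
from bench import manip, telemetry, optics
def cam(n,save=None):
    c=optics.read_camera(n)
    if save: cv2.imwrite('pics/'+save,c['pixels'])
    return c
def K(c):
    f=200/np.tan(np.radians(c['vfov'])/2)
    return np.array([[f,0,c['cx']],[0,f,c['cy']],[0,0,1.]])
def world(c,uv,z):
    u=cv2.undistortPoints(np.array(uv,float).reshape(-1,1,2),K(c),np.array(c['D'],float))[:,0]
    P=np.array(c['pose']); d=np.c_[u,np.ones(len(u))]@P[:3,:3].T; o=P[:3,3]
    return o+d*((z-o[2])/d[:,2])[:,None]
def pix(c,X):
    P=np.linalg.inv(np.array(c['pose'])); r,_=cv2.Rodrigues(P[:3,:3])
    return cv2.projectPoints(np.array(X,float).reshape(-1,1,3),r,P[:3,3],K(c),np.array(c['D'],float))[0][:,0]
E
python3 - <<'E'
from h import *
for n in ['scene','side','wrist']:
    c=cam(n,n+'0.png'); print(n,c['vfov'],c['cx'],c['cy'],c['D'],np.round(c['pose'],2).tolist())
s=telemetry.read_state(); print(s['t'],s['tcp_pos'],np.round(s['ee_rot'],3).tolist(),s['opening'])
E
```

```text
scene 55.06666093171442 316.7496517321474 197.2088534549729 [-0.0803045  0.         0.         0.         0.       ] [[-0.72, 0.56, -0.42, 995.93], [0.7, 0.58, -0.42, 426.66], [0.0, -0.6, -0.8, 783.84], [0.0, 0.0, 0.0, 1.0]]
side 46.1031958304726 322.59122299352 203.7908854072584 [-0.08924618  0.          0.          0.          0.        ] [[1.0, -0.07, 0.07, 517.24], [-0.09, -0.59, 0.8, -1179.62], [-0.02, -0.8, -0.59, 907.13], [0.0, 0.0, 0.0, 1.0]]
wrist 59.08928850721761 324.23271095997 199.3380415816935 [0.0203889 0.        0.        0.        0.       ] [[0.28, 0.91, 0.31, 120.78], [0.96, -0.26, -0.09, 720.36], [-0.0, 0.33, -0.95, 372.88], [0.0, 0.0, 0.0, 1.0]]
0.15 [201.50398096 696.05705543 230.58518914] [[0.278, 0.961, -0.0], [0.961, -0.278, -0.001], [-0.001, 0.0, -1.0]] 85.24430454272108
```

View pics/scene0.png

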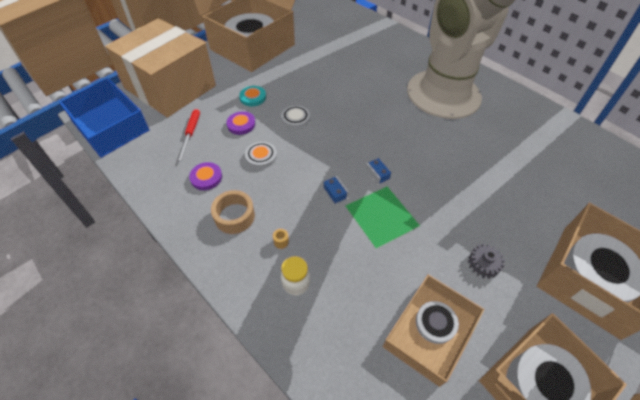

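View pics/side0.png

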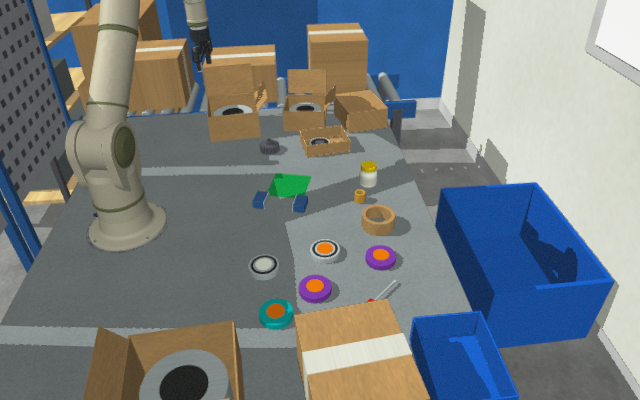

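Scene view: the steel-rimmed orange bearing is at (260,153) and the white one at (295,115). The purple and turquoise look-alikes are at (240,122), (205,175) and (252,95). The jaws are at (335,190) and (379,170), the field at (382,216). The side view agrees: orange (325,249), white (264,265), jaws (260,200) and (300,204), field (290,185).

```bash
cat >> h.py <<'E'
def blobs(c,lo,hi,roi,z,n=1):
    h=cv2.cvtColor(c['pixels'],cv2.COLOR_BGR2HSV); m=cv2.inRange(h,lo,hi)
    x0,y0,x1,y1=roi; k=np.zeros_like(m); k[y0:y1,x0:x1]=m[y0:y1,x0:x1]
    N,L,S,C=cv2.connectedComponentsWithStats(k)
    o=sorted(range(1,N),key=lambda i:-S[i,4])[:n]
    return [(S[i,4],C[i],world(c,[C[i]],z)[0],(L==i).astype(np.uint8)) for i in o]
E
python3 - <<'E'
from h import *
np.set_printoptions(precision=1,suppress=True)
R={'scene':dict(o=(245,140,278,168),w=(280,105,310,125),g=(335,180,425,250),b=(320,150,395,205)),
   'side':dict(o=(308,236,342,263),w=(248,254,280,278),g=(262,168,318,202),b=(248,188,312,216))}
for n in R:
    c=cam(n);r=R[n]
    print(n,'orange',[b[:3] for b in blobs(c,(5,130,120),(22,255,255),r['o'],21.5)])
    print('white',[b[:3] for b in blobs(c,(0,0,170),(180,60,255),r['w'],21.5)])
    g=blobs(c,(45,100,60),(75,255,255),r['g'],0)[0]
    print('field',g[:3])
    ct=cv2.findContours(g[3],0,1)[0][0]
    W=world(c,ct[:,0],0); print('rect',cv2.minAreaRect(W[:,:2].astype(np.float32)))
    print('jaws',[b[:3] for b in blobs(c,(100,100,30),(125,255,255),r['b'],20,2)])
# other things
c=cam('side')
for k,u,z in [('purple1',(315,287),15),('purple2',(381,257),15),('turq',(276,313),15),('tape',(378,213),45),('bush',(360,191),35),('sd',(383,292),10)]: print(k,world(c,[u],z)[0])
E
```

```text
scene orange [(np.int32(123), array([260. , 151.9]), array([ 602.8, -193.2,   21.5]))]
white [(np.int32(124), array([295.2, 113.7]), array([ 430.1, -240.8,   21.5]))]
field (np.int32(2364), array([381.8, 216.4]), array([514.7, 166.3,   0. ]))
rect ((511.76031494140625, 163.4061279296875), (137.456298828125, 127.40316009521484), 74.34131622314453)
jaws [(np.int32(325), array([334.7, 190. ]), array([550.4,  38.6,  20. ])), (np.int32(217), array([380.7, 169.7]), array([415.5,  76.1,  20. ]))]
side orange [(np.int32(139), array([324.5, 247.8]), array([ 602.3, -193.8,   21.5]))]
white [(np.int32(144), array([263.3, 263.8]), array([ 430.6, -240.1,   21.5]))]
field (np.int32(805), array([288.5, 185. ]), array([512.4, 165.1,   0. ]))
rect ((513.1141357421875, 165.14344787597656), (141.8618621826172, 128.92251586914062), 74.64579772949219)
jaws [(np.int32(196), array([300.2, 203.7]), array([545.9,  25. ,  20. ])), (np.int32(161), array([258.8, 199.8]), array([414.,  62.,  20.]))]
purple1 [ 563.8 -334.5   15. ]
purple2 [ 754.6 -241.9   15. ]
turq [ 461.8 -410.9   15. ]
tape [774.8 -82.5  45. ]
bush [741.9  51.8  35. ]
sd [ 736.  -366.5   10. ]
```

```bash
cat >> h.py <<'E'
def att(d,flip=1):
    y=np.array([d[0],d[1],0])*flip; y/=np.linalg.norm(y); z=np.array([0,0,-1.]); return np.c_[np.cross(y,z),y,z]
def best(d,p):
    q0=np.array(telemetry.read_state()['q']); o=[]
    for f in (1,-1):
        q=manip.solve_ik(p,att(d,f))
        if q is not None: o.append((np.abs(np.array(q)-q0).max(),f,np.round(q,2)))
    print(o); return att(d,min(o,key=lambda t:t[0])[1])
th=np.radians(74.5); gx=np.array([np.cos(th),np.sin(th),0]); gy=np.array([-gx[1],gx[0],0])
G=np.array([513,165,0])-115*gx
E
python3 - <<'E'
from h import *
B=np.array([602.5,-193.5,0]); P=G-105*gx; d=(P-B)/np.linalg.norm(P-B); up=np.array([0,0,1.])
R=best(d,B-80*d+100*up)
manip.command_gripper(40)
manip.movep(B-80*d+100*up,R); manip.move_straight(B-80*d+5*up,max_speed=120)
s=telemetry.read_state(); print(s['t'],s['tcp_pos'],s['opening'],s['ft_force'])
cam('wrist','w1.png');
E
```

```text
[(np.float64(1.1654010435450106), 1, array([-0.22,  0.92,  0.92,  1.78, -0.91,  0.93, -1.25])), (np.float64(1.587361425601971), -1, array([ 0.22,  0.72,  0.1 ,  1.75, -0.1 ,  0.68,  1.17]))]
5.4333 [ 659.6587972  -250.13827444    5.59483048] 40.09570776022368 [ 1.2572694   0.23281207 -0.06315292]
```

View pics/w1.png

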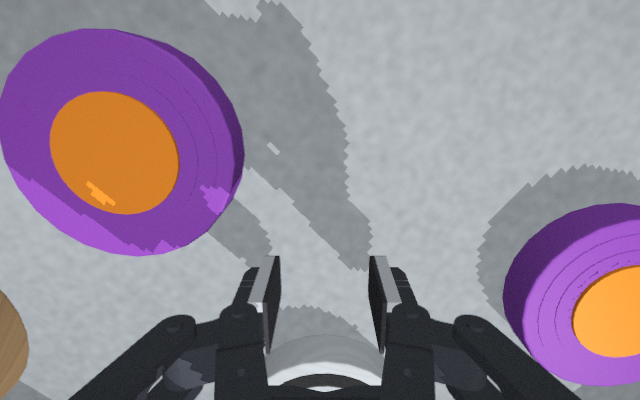

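The bearing is centred between the fingertips (bearing about column 323, fingers 270–378) and the purple ones are clear. I'll push it to the gauge axis.

Run:
```python
from h import *
B=np.array([602.5,-193.5,0]); P=G-105*gx; d=(P-B)/np.linalg.norm(P-B); up=np.array([0,0,1.])
manip.move_straight(B-52*d+5*up,max_speed=40)
print(manip.move_straight(P-48.5*d+5*up,max_speed=45,f_stop=25))
s=telemetry.read_state(); print(s['t'],s['tcp_pos'],s['ft_force'])
manip.move_straight(P-62*d+5*up,max_speed=40)
manip.move_straight(P-75*d+120*up,max_speed=120)
for f in (1,-1):
  for a in (-165,-150,-105,67): print(f,a,manip.solve_ik(G+a*gx+5*up,att(gx,f)) is not None)
R=best(gx,G-165*gx+100*up)
for n in ('scene','side'):
  c=cam(n,n+'1.png'); p=pix(c,[P])[0].astype(int); print(p)
  for b in blobs(c,(5,130,120),(22,255,255),(p[0]-22,p[1]-20,p[0]+22,p[1]+14),21.5,1): w=b[2]-G; print(b[:3],w@gx,w@gy)
print(telemetry.read_state()['t'])
```

```text
False
11.1917 [488.73792878 -81.07726366   5.00384896] [ 0.94950095 -0.66092108 -0.84456638]
1 -165 True
1 -150 True
1 -105 True
1 67 True
-1 -165 True
-1 -150 True
-1 -105 True
-1 67 True
[(np.float64(0.7659093121101868), 1, array([-0.37,  0.63,  0.72,  2.36, -0.98,  0.49, -2.24])), (np.float64(1.4530370406253135), -1, array([ 0.05,  0.51,  0.08,  2.33, -0.13,  0.3 , -0.02]))]
[336 157]
(np.int32(131), array([336.38931298, 152.2519084 ]), array([455.15910436, -47.40663596,  21.5       ])) -105.13880989387104 -1.0259559819492905
[272 224]
(np.int32(109), array([271.83486239, 219.4587156 ]), array([455.41115217, -47.64715302,  21.5       ])) -105.30322261073076 -1.3331123109773944
12.8917
```

Run:
```python
from h import *
up=np.array([0,0,1.])
manip.movep(G-165*gx+230*up,att(gx,-1))
c=cam('wrist','w2.png'); np.save('w2.npy',c,allow_pickle=True)
for k,X in dict(B=G-105*gx-1.2*gy+21.5*up,j1=G+45*gy-30*gx+28*up,j2=G-45*gy-30*gx+28*up,j3=G+45*gy+30*gx+28*up,j4=G-45*gy+30*gx+28*up).items(): print(k,pix(c,[X])[0])
print(telemetry.read_state()['t'])
```

```text
B [325.53442967 104.66105029]
j1 [272.40191895  15.90908475]
j2 [375.82979423  15.66380551]
j3 [268.40656844 -67.67692924]
j4 [379.49904816 -67.96293995]
14.2167
```

View pics/w2.png

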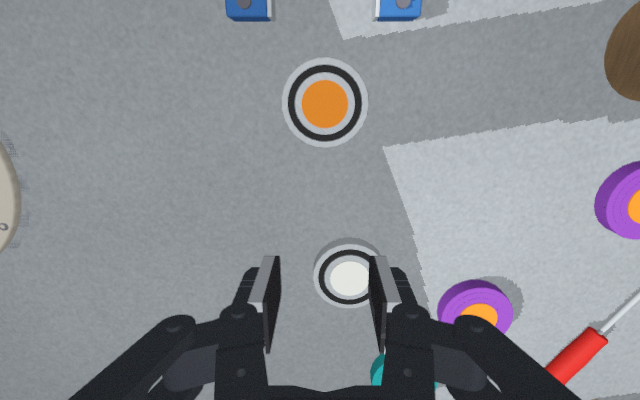

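The jaws are cut off at the top; orange is at (325,104) and white at (349,280). One more hover 90 mm further on gets everything in frame.

Run:
```python
from h import *
up=np.array([0,0,1.])
manip.movep(G-75*gx+230*up,att(gx,-1))
c=cam('wrist','w3.png'); np.save('w3.npy',c,allow_pickle=True)
for k,X in dict(B=G-105*gx-1.2*gy+21.5*up,j1=G+45*gy-30*gx+28*up,j2=G-45*gy-30*gx+28*up,j3=G+45*gy+30*gx+28*up,j4=G-45*gy+30*gx+28*up).items(): print(k,pix(c,[X])[0])
for b in blobs(c,(5,130,120),(22,255,255),(280,150,370,260),21.5,1): w=b[2]-G; print(b[:3],w@gx,w@gy)
h=cv2.cvtColor(c['pixels'],cv2.COLOR_BGR2HSV)
# jaw blue blobs: rectangle on the top plane
for b in blobs(c,(100,120,60),(125,255,255),(150,0,500,170),28,2):
  W=world(c,cv2.findContours(b[3],0,1)[0][0][:,0],28)-G; print(b[0],b[1],'x',(W@gx).min(),(W@gx).max(),'y',np.percentile(W@gy,[0,5,95,100]))
cv2.imwrite('pics/w3c.png',cv2.resize(c['pixels'][0:240,200:460],None,fx=2.5,fy=2.5))
print(telemetry.read_state()['t'])
```

```text
B [325.7925902  194.67986884]
j1 [277.83396953 122.34396025]
j2 [371.83489452 122.54068199]
j3 [274.9869743   54.37571925]
j4 [375.02462738  54.58422033]
(np.int32(1339), array([324.70052278, 193.58775205]), array([454.58118939, -45.85797729,  21.5       ])) -103.80091630063363 -0.055198489453718864
2231 [395.62931421  88.62707306] x -29.487737273607234 28.823403736447563 y [-83.39284208 -83.24682213 -48.34085248 -48.1470218 ]
2192 [252.48540146  88.5205292 ] x -29.77142925947119 28.62602362463187 y [50.10583506 50.29875845 84.68683185 84.86525951]
14.7167
```

View pics/w3c.png

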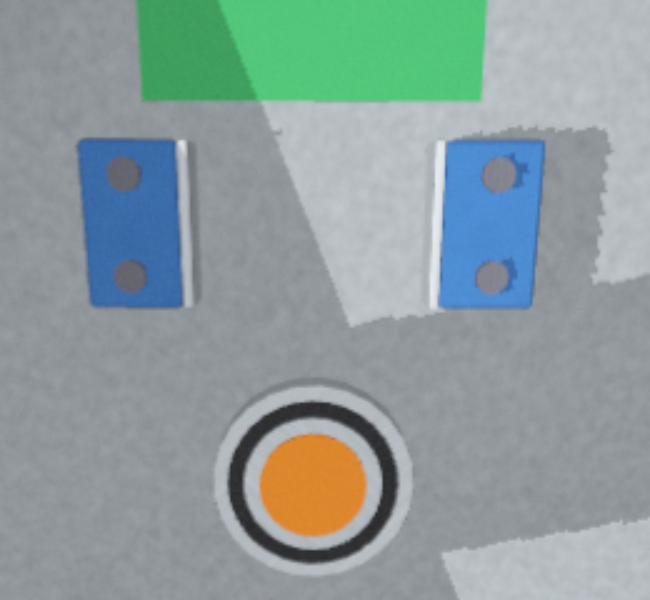

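Gauge and bearing are both in frame. Relative to the jaws' midline the bearing is about 1 mm off. The cameras differ by about 1 mm, so I'll push up to the jaw mouth and check again there.

Run:
```python
from h import *
up=np.array([0,0,1.]); T=lambda x,y,z: G+x*gx+y*gy+z*up
R=att(gx,-1); y0=.5
manip.movep(T(-168,y0,110),R); manip.move_straight(T(-168,y0,5),max_speed=110)
manip.move_straight(T(-154,y0,5),max_speed=40)
print(manip.move_straight(T(-82-48.5,y0,5),max_speed=35,f_stop=25))
s=telemetry.read_state(); w=s['tcp_pos']-G; print(s['t'],w@gx,w@gy,s['ft_force'])
c=cam('wrist','w4.png')
for b in blobs(c,(5,130,120),(22,255,255),(220,0,420,300),21.5,1): w=b[2]-G; print(b[:3],w@gx,w@gy)
for b in blobs(c,(100,120,60),(125,255,255),(0,0,640,260),28,2):
  W=world(c,cv2.findContours(b[3],0,1)[0][0][:,0],28)-G; print(b[0],b[1],'x',(W@gx).min(),(W@gx).max(),'y',np.percentile(W@gy,[0,5,95,100]))
```

```text
Traceback (most recent call last):
bench.MotionError: the arm cannot follow that straight line within its joint ranges
```

Run:
```python
from h import *
up=np.array([0,0,1.]); T=lambda x,y,z: G+x*gx+y*gy+z*up
np.set_printoptions(precision=2,suppress=True)
s=telemetry.read_state();print(s['t'],s['q'],s['tcp_pos']-G)
for f in(1,-1):
  for p in [(-168,110),(-168,60),(-168,30),(-168,5),(-154,5),(-100,5),(0,5),(66,5)]: print(f,p,np.array(manip.solve_ik(T(p[0],.5,p[1]),att(gx,f))))
```

```text
15.375 [ 0.03  0.49  0.12  2.33 -0.17  0.33  0.03] [ -45.12 -162.15  110.34]
1 (-168, 110) [ 0.85  0.73 -1.11  2.28  1.01  0.78  1.9 ]
1 (-168, 60) [ 0.83  0.85 -1.11  2.31  1.2   0.8   1.72]
1 (-168, 30) [ 0.82  0.92 -1.11  2.32  1.31  0.83  1.63]
1 (-168, 5) [ 0.72  0.89 -0.92  2.34  1.37  0.69  1.59]
1 (-154, 5) [ 0.69  0.89 -0.92  2.34  1.37  0.69  1.56]
1 (-100, 5) [ 0.47  0.82 -0.74  2.33  1.32  0.53  1.5 ]
1 (0, 5) [ 0.27  0.83 -0.75  2.26  1.24  0.56  1.4 ]
1 (66, 5) [ 0.16  0.84 -0.75  2.2   1.17  0.58  1.37]
-1 (-168, 110) [ 0.03  0.49  0.12  2.33 -0.17  0.33  0.03]
-1 (-168, 60) [ 0.07  0.59  0.07  2.36 -0.2   0.19  0.05]
-1 (-168, 30) [ 0.09  0.66  0.04  2.37 -0.22  0.12  0.06]
-1 (-168, 5) [ 0.25  0.71 -0.19  2.37  1.06  0.14 -1.23]
-1 (-154, 5) [ 0.22  0.71 -0.19  2.37  1.05  0.14 -1.25]
-1 (-100, 5) [ 0.1   0.71 -0.19  2.35  0.98  0.15 -1.29]
-1 (0, 5) [-0.27  0.72  0.06  2.3  -0.3   0.13 -0.2 ]
-1 (66, 5) [-0.4   0.73  0.08  2.24 -0.31  0.18 -0.3 ]
```

Joint 6 would hit its limit in this elbow posture, so I'll switch to a bent-elbow posture at height with the same tool attitude.

```bash
cat > p.py <<'E'
from h import *
np.set_printoptions(precision=2,suppress=True)
up=np.array([0,0,1.]); T=lambda x,y,z: G+x*gx+y*gy+z*up
R=att(gx,-1); y0=.5
manip.move_straight(T(-168,y0,230),max_speed=150)
q=np.array(manip.solve_ik(T(-168,y0,230),att(gx,1))); q[6]+=-np.pi if q[6]>0 else np.pi
print('q',q); manip.move_j(q)
s=telemetry.read_state(); print(s['t'],s['tcp_pos']-T(-168,y0,230),np.abs(s['ee_rot']-R).max())
manip.move_straight(T(-168,y0,5),attitude=R,max_speed=130)
manip.move_straight(T(-154,y0,5),max_speed=40)
print(manip.move_straight(T(-82-48.5,y0,5),max_speed=35,f_stop=25))
s=telemetry.read_state(); w=s['tcp_pos']-G; print(s['t'],s['q'],w@gx,w@gy,s['ft_force'])
c=cam('wrist','w4.png')
for b in blobs(c,(5,130,120),(22,255,255),(220,0,420,300),21.5,1): w=b[2]-G; print(b[:3],w@gx,w@gy)
for b in blobs(c,(100,120,60),(125,255,255),(0,0,640,260),28,2):
  W=world(c,cv2.findContours(b[3],0,1)[0][0][:,0],28)-G; print(b[0],b[1],'x',(W@gx).min(),(W@gx).max(),'y',np.percentile(W@gy,[0,5,95,100]))
E
python3 p.py
```

```text
q [ 0.92  0.46 -1.09  2.16  0.56  0.84 -0.79]
17.575 [-0.33 -0.07 -0.53] 0.0013788286590270594
False
20.7833 [ 0.45  0.78 -0.62  2.34  1.31  0.43 -1.57] -130.23375230536894 0.48749117231196265 [ 0.53 -0.25 -0.68]
(np.int32(11084), array([323.98, 174.3 ]), array([460.42, -21.86,  21.5 ])) -79.11105144943426 0.7281727620016764
3810 [538.44  15.87] x -32.973861791364264 -23.971040463362748 y [-82.8  -82.5  -43.12 -40.6 ]
3791 [108.26  15.73] x -33.00527618309813 -24.01668517586028 y [42.34 44.86 84.36 84.61]
```

View pics/w4.png

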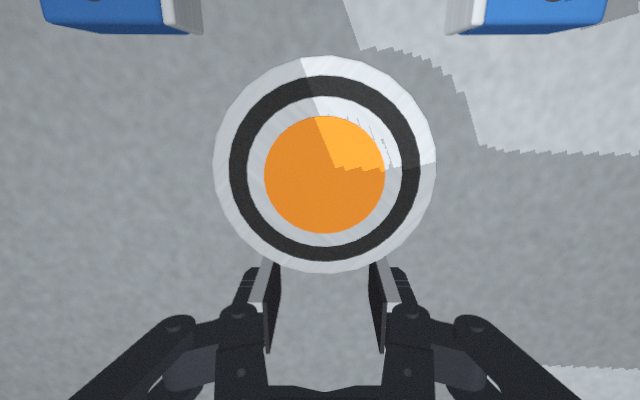

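Bearing y is +0.73 and jaw midline +0.9 in the same picture, so they agree to 0.2 mm. Before entering I'll check from the picture that the finger knuckles (175,325)/(475,325) stay clear of the 28 mm high jaws.

Run:
```python
from h import *
np.set_printoptions(precision=1,suppress=True)
c=cam('wrist'); s=telemetry.read_state(); t=s['tcp_pos']; P=np.array(c['pose']); o=P[:3,3]
u=cv2.undistortPoints(np.array([[270,258],[268,352],[250,275],[232,310],[160,320],[175,315],[195,330],[130,355]],float).reshape(-1,1,2),K(c),np.array(c['D']))[:,0]
D=np.c_[u,np.ones(len(u))]@P[:3,:3].T
for off in (11,0,-11):
  k=((t+off*gx-o)@gx)/(D@gx); X=o+D*k[:,None]; print(off,np.c_[(X-t)@gy,X[:,2]].tolist())
```

```text
11 [[23.625048526893096, 11.103332832556447], [16.156476112568225, 66.32090204126686], [29.512759795358747, 24.982452459968428], [31.130290743200657, 47.147393499627185], [52.95312689214834, 52.120309912074575], [49.16034533763975, 49.64239125188263], [40.0876709417983, 56.969018461302454], [54.67313480508117, 67.12545369868178]]
0 [[27.109461574996743, -9.182929647813182], [18.529598306581565, 54.25077194103494], [33.87323848508629, 6.761342173234198], [35.73145095127269, 32.224329330994365], [60.80142950940709, 37.93719391837125], [56.4442986764469, 35.0905718177508], [46.02165007952528, 43.507369056658575], [62.777367064119815, 55.175037360187446]]
-11 [[30.59387462310039, -29.46919212818287], [20.902720500594953, 42.18064184080299], [38.23371717481395, -11.459768113500047], [40.332611159344665, 17.301265162361545], [68.64973212666585, 23.75407792466791], [63.72825201525409, 20.538752383618956], [51.95562921725226, 30.045719652014682], [70.88159932315845, 43.22462102169308]]
```

The knuckles are 35–50 mm up, well above the 28 mm jaws, and the tips are about 11 mm up. Going through.

```bash
cat > p2.py <<'E'
from h import *
np.set_printoptions(precision=2,suppress=True)
up=np.array([0,0,1.]); T=lambda x,y,z: G+x*gx+y*gy+z*up
y0=.7
for x in (-60,64):
    r=manip.move_straight(T(x,y0,5),max_speed=40,f_stop=15)
    s=telemetry.read_state(); w=s['tcp_pos']-G; print(r,s['t'],w@gx,w@gy,s['ft_force'])
    if r: break
c=cam('wrist','w5.png')
for b in blobs(c,(5,130,120),(22,255,255),(220,0,420,300),21.5,1): w=b[2]-G; print(b[:3],w@gx,w@gy)
print(s['q'])
E
python3 p2.py
```

```text
False 22.8 -60.06920858431541 0.7000738707618132 [-0.09 -1.61 -0.18]
False 26.05 63.897908289349964 0.6780432798426343 [ 0.11 -1.3   0.3 ]
(np.int32(10992), array([324.12, 176.66]), array([511.95, 164.42,  21.5 ])) 114.1657700779231 0.8559691332515719
[ 0.13  0.83 -0.71  2.2   1.15  0.55 -1.75]
```

View pics/w5.png

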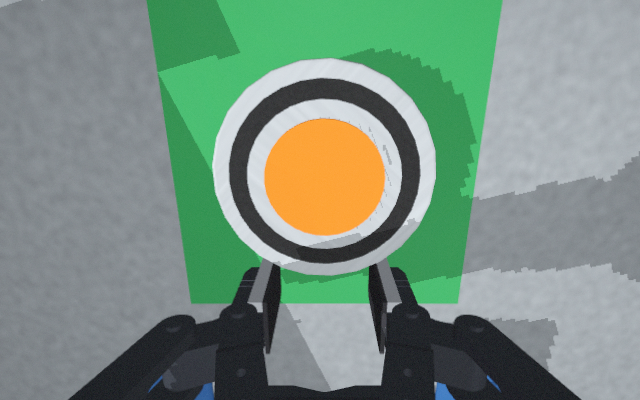

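The bearing is wholly on the green field, at (324,177), about (114, 0.9) mm in gauge axes. I'll back off, rise and check again before handing in.

```bash
cat > p3.py <<'E'
from h import *
np.set_printoptions(precision=2,suppress=True)
up=np.array([0,0,1.]); T=lambda x,y,z: G+x*gx+y*gy+z*up
manip.move_straight(T(50,.7,5),max_speed=30)
manip.move_straight(T(50,.7,150),max_speed=100)
for n in ('scene','side','wrist'):
  c=cam(n,n+'6.png'); p=pix(c,[T(115,0,21)])[0].astype(int); k=18 if n!='wrist' else 70
  for b in blobs(c,(5,130,120),(22,255,255),(p[0]-k,max(0,p[1]-k),p[0]+k,p[1]+k),21.5,1): w=b[2]-G; print(n,b[:3],w@gx,w@gy)
  if n=='side':
    for b in blobs(c,(0,0,170),(180,60,255),(248,254,280,278),21.5): print('white',b[2])
s=telemetry.read_state(); print(s['t'],s['tcp_pos'],s['ft_force'])
E
python3 p3.py
```

```text
scene (np.int32(175), array([382.37, 210.03]), array([512.6 , 162.45,  21.5 ])) 112.44017329676136 -0.29688148856958063
side (np.int32(79), array([288.16, 180.3 ]), array([512.58, 162.12,  21.5 ])) 112.10685935965186 -0.361841678468887
white [ 430.75 -239.91   21.5 ]
wrist (np.int32(2859), array([324.54, 107.7 ]), array([511.75, 163.69,  21.5 ])) 113.40940885458325 0.8515515469258106
28.4667 [494.77 102.58 149.62] [ 0.65 -0.31 -0.46]
```

View pics/side6.png

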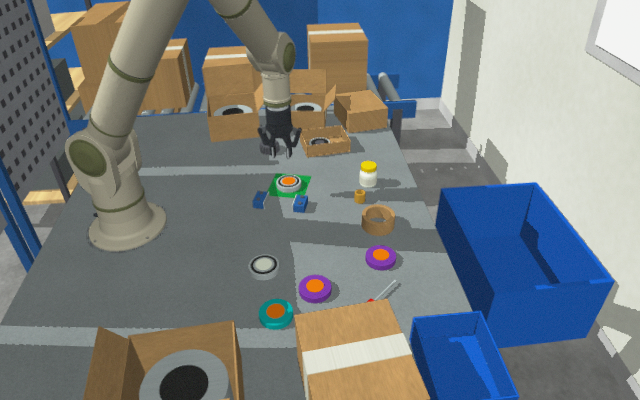

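The side view shows the bearing on the field at (288,181) with the gripper clear above it. The white bearing (264,265) and everything else are where they were.

```bash
python3 -c "
from h import *
manip.close_job()"
```

```text
the job is handed in; nothing more can be done
```

The orange-plug bearing went through the gauge and now lies wholly on the green field, and I handed the job in at about 28.5 s of the 51 s allowed. I pushed it with the two half-open fingertips, first across to the gauge axis and then at about 40 mm/s between the jaws. The 15 N force stop set for the run through the gap never tripped, then I backed the gripper off and raised it clear.

**Last checks:**
- **Bearing:** the three cameras put it at x = 112–113 mm and y = -0.4 to +0.9 mm in the gauge frame. The field's centre is at x = 115, y = 0, so it is well inside the limits.
- **White bearing:** it measured within 1 mm of where it started. In the last picture the other things look unmoved, but I did not measure them.
- **Disagreement:** the wrist camera and the fixed cameras differed by about 1 mm throughout, which is within the stated calibration.
- **Failed move:** one straight descent was refused because of a joint range. Nothing moved on that call, and I switched to a bent-elbow arm posture at height to get around it.

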